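# Snap the cover onto a centrifuge rotor

### The job

The mini centrifuge is loaded and needs its rotor cover: push its lid-release paddle right down to the stop so that the clear lid springs open, then take the loose rotor cover, set it over the stud in the middle of the rotor and press it down until it clicks and sits fully home on the rotor. Do not ram it, but do not let up after the click either: finish with the robot still pressing the cover down firmly. Leave the other things on the bench where they stand.

Things in the scene. Friction and masses are not known exactly. Their poses are not given: they have to be found in the camera images.
- rotor_seat (a point): centre of the flat grey rotor top (90 mm across, 76 mm above the bench) in the bowl of the mini centrifuge, where the cover comes to sit; x to the centrifuge's back, z up. The bowl is 120 mm wide, its rim 14 mm above this point. Eight clear tube caps 3 mm high lie round it. Housing: white, round, 174 mm across, 90 mm high, 135 mm with the clear dome lid shut
- stud_top (a point): top of the fixed upright steel stud in the middle of the rotor: 13.6 mm thick, 22.5 mm high above rotor_seat, tapered to 7 mm at the top, with three spring balls at 12 mm height that stand 4.7 mm out of its side; hidden under the lid at first
- rotor: the rotor itself; origin and axes as rotor_seat
- paddle (a joint): grey lid-release paddle, a sprung plate 56 mm wide on the centrifuge's nose, hinged at its rear edge: 0 at rest, 0.36 rad down at the stop; its hook lets go of the lid at about 0.25 rad. Pushing at paddle_pad takes about 3 N at first and 8 N just before the stop, 15 mm lower; it springs back when released
- paddle_pad (a point): centre of the ribbed part of the paddle's upper face, where to press (142 mm in front of the rotor's centre, 84 mm above the bench; free all round and above)
- lid (a joint): clear lid on a sprung hinge at the back: 0 shut, held by the paddle's hook; let go, it swings up by itself in about 1.5 s to its stop at 1.80 rad and stays there, leaning back, 90 mm and more behind the rotor's centre, its edge 0.26 m above the bench
- lid_front (a point): middle of the front edge of the lid, on its upper side
- cover_knob (a point): loose rotor cover, 90 g, on the bench right way up: aluminium disc 82 mm across, 10 mm thick, with a black knurled round knob 34 mm across in the middle, 39 mm high over the underside. This point is on the knob's axis 26 mm above the underside; the knob's upright sides run from 10 to 35 mm. z along the axis. Fully home, this point is 26 mm above rotor_seat
- rotor_cover: the same cover, origin at the centre of its underside. The knob is hollow below, 27 mm wide, with a snap lip 18 mm wide, 6 mm above the underside. Set on the stud it rests on the balls about 11 mm above its seat; it takes 10 to 14 N of slow pressing to push it over them within the next 5 mm, then the force drops and the balls draw it down the last 6 mm onto the rotor's flat top
- tin: open aluminium moisture tin, 60 mm across, 26 mm high, on the bench in front; bystander, origin at its underside
- vial: small dropper bottle, 27 mm across, 89 mm high; bystander, origin at its underside
- beaker: small glass beaker, 55 mm across, 70 mm high; bystander, origin at its underside

How it is judged (in metres and radians):
On the way, in this order (a step that is already met when the one before it is completed fails the run):
1. the lid-release paddle is pressed down to its stop (value of joint paddle above 0.33 rad), for 0.05 s.
2. the lid is open and the cover has snapped over the stud and sits home on the rotor (value of joint lid above 1.4 rad and z of cover_knob in the frame of rotor_seat below 0.028 m and horizontal distance between cover_knob and rotor_seat below 0.004 m and angle between rotor_cover's own z axis and vertical below 0.07 rad), for 0.2 s.
At the end, for the whole second after the job is handed in: the lid stands open (over 1.4 rad); the cover is snapped on, within 2 mm of its seat, 4 mm of the stud's axis and 0.07 rad of level; the robot still presses it onto the rotor with more than 5 N (all of step 2 and z of cover_knob in the frame of rotor_seat above 0.022 m and contact force between rotor_cover and rotor above 5 N and linear speed of rotor_cover below 0.02 m/s); the arm keeps its last pose, push and grip.
It fails at once if the cover is rammed onto the rotor with over 60 N (contact force between rotor_cover and rotor above 60 N).
It fails at once if the tin, the vial or the beaker is shifted by over 20 mm or tipped (distance of any of tin, vial, beaker from where it was at the start of the episode above 0.02 m or angle between any of vial, beaker's own z axis and vertical above 0.5 rad).
It also fails if it takes over 51 s, if anything falls off the work surface, if the arm or the gripper's body presses on something with over 40 N, if the wrist force passes 120 N, or if a joint passes its speed limit or range.

### The arm

A 6-joint arm with a two-finger parallel gripper is mounted at the origin on a cart in front of the work surface, level with it; the furniture and walls round the work are solid. World frame = base frame: x ahead of the robot, y to its left, z up, the work surface at z = 0. Lengths are in m, angles in degrees, forces in N, time in s.
With the tool pointing down it reaches from about 0.35 to 0.85 m from the base axis. Payload 8.1 kg.
Tool frame: the origin (TCP) lies at the very end of the fingers, on their centre line; the grasp point (between the pads) lies 19 mm behind it; z points along the fingers, y is the line along which they close (so a half turn about z gives the same grasp; the last joint's range is limited). The gripper opens to 85 mm and grips with 20 to 120 N. Pads are 22 mm wide; open, the fingers measure 114 mm over their backs; the gripper's body (76 mm by 85 mm) begins 54 mm behind the grasp point. The pads swing forward as they close: fully open they stand 13 mm farther back than shut.
Start: joints at [64.492, 7.471, 85.268, -0, 87.261, -4.893], TCP at [0.211, 0.562, 0.231] pointing down, gripper open.
Joint ranges: [-169.43, 169.43], [-51.17, 129.36], [1.28, 143.12], [-76.62, 256.62], [0, 156.53], [-152.29, 152.29]. Speed limits (degrees/s): [136.94, 136.94, 159.86, 180, 180, 180].

### API

Orientations are given as [roll, pitch, yaw] about the fixed x, y, z axes, in that order (R = Rz(yaw) Ry(pitch) Rx(roll)).
In Python, from station import get_obs, capture, get_calibration, sign_off gives the robot as it stands.
- The arm moves only by the tool step_arm, never from a script. Its argument "plan" is a list that holds one entry, the list of rows, each a list of 7 numbers: the gripper's target within -1 to 1 (shut at 1, half-way at 0, fully open at -1), then the shift along the world's x, y, z in units of 25 mm (1.0 is 25 mm), then the turn, a rotation vector about the world's x, y, z in units of 5 degrees (1.0 is 5 degrees). In form: [[[gripper, tx, ty, tz, rx, ry, rz], ...]]. A call has 1 to 10 rows; each row is the pose to reach, as a shift and turn from the pose commanded when the call began; what a row does not reach only later rows make up. A row lasts 1/12 s, in which the tool goes at most 41.7 mm and 7.16 degrees, less where a joint would pass 70% of its speed; a pose out of reach is approached as far as the arm can. A call with a gripper value outside its range is refused whole. The fingers move at their own pace and stop on an object; "grip_force" is the grip in N (left out, the last holds). Time passes only in rows, so rows that repeat a pose let the fingers close. It gives the time, the measured TCP pose, the force, the opening and the grip force at its end, in the units of the state.
- get_obs(): the state, without advancing time (a new reading comes with each control period).
- capture(name): name is "scene" or "top" or "wrist"; returns (picture, depth): 400x640x3 uint8, red, green, blue; 400x640 float32, m along the optical axis (not along the pixel's ray), 0 where there is no reading.
- get_calibration(name): a dict with "K" (3x3 intrinsics, pixels), "R" (3x3) and "t" (3): a world point X has camera coordinates R X + t. Camera axes: x right, y down, z forward; pixel columns grow to the right and rows downward; lengths in m; the calibration is good to about 2 mm. A picture is of the moment at which its call begins: read the wrist's pose just before it. get_calibration takes no time and is no camera call; for the wrist camera it gives the pose at the moment of the call.
- sign_off(): hands the job in; it is judged then, once.
The state is a dict: "t": time; "qpos": joint angles; "joint_velocities": joint speeds; "tau": joint torques, N m; "tool_pos": TCP position; "ee_rot": TCP orientation; "ft_force": force on the tool from outside, world axes, zero at the start; "torque": the same for the moment, N m; "gripper_width": finger opening in m; "grip_force": force on a finger pad.
Only numpy, scipy, OpenCV 4.12 (cv2) and the standard library are available. Lean on these libraries where they do the work, as an engineer would, in place of code of your own. Each camera call takes 0.05 s, during which the arm holds its last target. There are 200 camera calls.

## Working session

There is one attempt and no reset: what is moved stays moved. The work goes in short steps, Python scripts to look and compute and a tool call to move; the robot and the scene stay as the last step left them, time stands still between calls to the robot, and variables do not carry over. Pictures are saved under pics/ and viewed, at most 10 in all, crops included, and the job is handed in when it is done.

Besides the shell and the picture viewer there is one more tool, called after "Request:" by a JSON object that holds its "op" and its "data". step_arm: Moves the arm, as the interface text tells. Its arguments: {"type":"object","properties":{"plan":{"type":"array"},"grip_force":{"type":"number"}},"required":["plan"]}

```bash
mkdir -p pics; cat > h.py <<'E'
import numpy as np,cv2
from station import *
def ray(c,u,v,z):
    K,R,t=[np.array(c[k]) for k in 'KRt']
    d=R.T@np.linalg.solve(K,[u,v,1.]); o=-R.T@t
    return o+d*(z-o[2])/d[2]
def cloud(c,D):
    K,R,t=[np.array(c[k]) for k in 'KRt']
    v,u=np.mgrid[:D.shape[0],:D.shape[1]]
    P=np.stack([(u-K[0,2])/K[0,0]*D,(v-K[1,2])/K[1,1]*D,D],-1)
    return (P-t)@R
def save(n,im): cv2.imwrite('pics/'+n+'.png',im[...,::-1])
E
python3 - <<'E'
from h import *
for n in('scene','top'):
    im,D=capture(n); c=get_calibration(n); save(n,im); np.savez(n,im=im,D=D,**c)
    print(n,c)
print(get_obs())
E
```

```text
scene {'K': array([[511.49436152,   0.        , 321.61268404],
       [  0.        , 511.49436152, 200.33903865],
       [  0.        ,   0.        ,   1.        ]]), 'R': array([[ 0.81092298, -0.58506259,  0.01028077],
       [-0.30594122, -0.43889403, -0.84485028],
       [ 0.49880246,  0.68196319, -0.53490402]]), 't': array([-0.35527841,  0.2794389 ,  1.25731018])}
top {'K': array([[388.77786677,   0.        , 319.72963364],
       [  0.        , 388.77786677, 203.32024752],
       [  0.        ,   0.        ,   1.        ]]), 'R': array([[-0.02197633, -0.99961514, -0.01692984],
       [-0.99586822,  0.0233801 , -0.08774887],
       [ 0.08811092,  0.01493149, -0.99599875]]), 't': array([0.12680678, 0.51093005, 1.31228435])}
{'t': 0.1, 'qpos': array([ 6.44917710e+01,  7.51127112e+00,  8.53232225e+01, -6.94786946e-04,
        8.72621580e+01, -4.89368749e+00]), 'joint_velocities': array([-0.00140749,  0.0192797 , -0.20857746, -0.06414664, -0.03641722,
        0.01365176]), 'tau': array([ 1.24764782e-03, -5.70960760e+01, -5.01934218e+01, -2.31853401e-04,
        8.51502962e-03,  6.28824591e-05]), 'tool_pos': array([0.21102105, 0.56113371, 0.23034248]), 'ee_rot': array([-1.79903642e+02, -7.55366360e-03,  1.59385486e+02]), 'ft_force': array([ 0.65343696, -0.33150176,  0.62659013]), 'torque': array([ 0.024298  ,  0.03116435, -0.00023311]), 'grip_force': 0.0, 'gripper_width': 0.08537187764118485}
```

View pics/top.png

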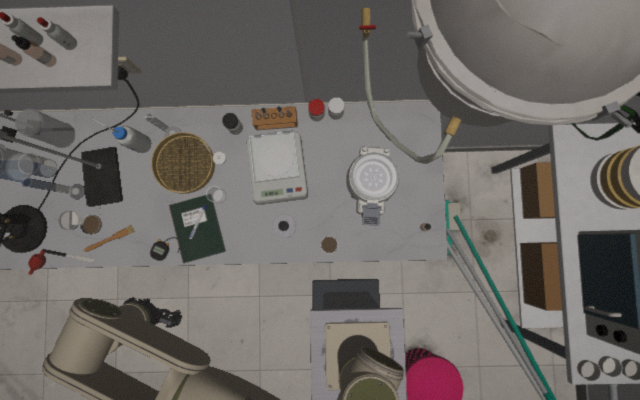

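View pics/scene.png

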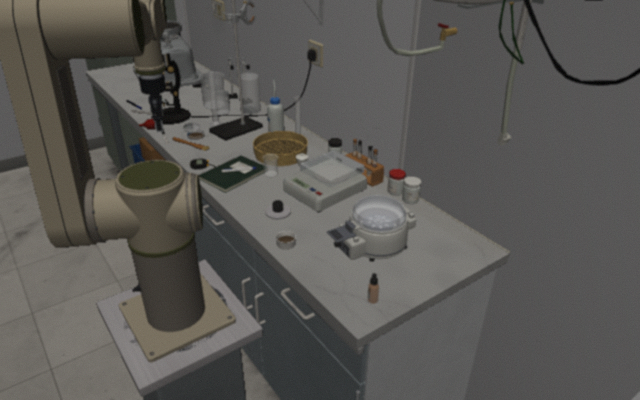

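Top view: the centrifuge is at (373,178) with its paddle at (372,214), and the cover with black knob is at (284,225). The tin is at (329,244), the vial at (426,227) and the beaker near (218,195). The scene view agrees.

```bash
python3 - <<'E'
from h import *
d=np.load('top.npz'); im=d['im'];D=d['D'];c=d; P=cloud(d,D)
save('crop',cv2.resize(im[140:260,250:450],None,fx=4,fy=4,interpolation=cv2.INTER_CUBIC))
g=im.max(2).astype(int)
# knob: dark blob within cover area
def cen(m,box):
    x0,y0,x1,y1=box; s=np.zeros(m.shape,bool); s[y0:y1,x0:x1]=m[y0:y1,x0:x1]; 
    n,l,st,ce=cv2.connectedComponentsWithStats(s.astype(np.uint8)); i=1+np.argmax(st[1:,4]); return ce[i],st[i],l==i
ce,st,l=cen(g<70,(270,212,298,238)); print('knob',ce,st,ray(c,*ce,.039),np.median(P[l],0))
sub=P[206:224,362:382]; print('paddle z',np.round(sub[::2,::3,2],3)); 
ls=(P[...,2]>.06)&(P[...,2]<.15)
ce,st,l=cen(ls,(330,130,420,235)); print('house',ce,st,P[l].min(0),P[l].max(0))
# paddle: grey darker
ce,st,l=cen((g<125)&(P[...,2]>.05),(355,200,390,230)); print('paddle',ce,st,ray(c,*ce,.084),np.median(P[l],0))
print(cv2.minAreaRect(np.argwhere(l)[:,::-1].astype(np.float32)))
gray=cv2.cvtColor(im,cv2.COLOR_RGB2GRAY)
print('grays cover row',gray[225,262:306])
print('paddle col',gray[195:232,372])
for n,(u,v) in dict(tin=(329,244),vial=(426,227),beak=(218,195)).items(): print(n,P[v,u])
d2=np.load('scene.npz');g2=d2['im'].max(2); ce,st,l=cen(g2<60,(265,195,292,215));print('knob scene',ce,st,ray(d2,*ce,.03))
E
```

```text
knob [283.3        225.25714286] [279 221  10   9  70] [0.44068921 0.23985325 0.039     ] [0.43999623 0.23791683 0.0371752 ]
paddle z [[ 8.200e-02  8.400e-02  1.040e-01  9.900e-02  1.020e-01  1.010e-01
   7.000e-02]
 [ 8.200e-02  7.900e-02  8.400e-02  1.354e+00  1.000e-01  8.200e-02
   8.500e-02]
 [ 6.400e-02  8.600e-02  7.900e-02  7.900e-02  8.400e-02  8.200e-02
   6.900e-02]
 [ 6.200e-02  8.100e-02  8.200e-02  7.900e-02  7.800e-02  8.400e-02
   1.354e+00]
 [ 8.300e-02  8.200e-02  7.900e-02  8.100e-02  8.100e-02  8.100e-02
   5.900e-02]
 [ 8.000e-02  8.500e-02  8.400e-02  8.200e-02  7.900e-02  8.300e-02
  -6.000e-03]
 [ 8.100e-02  8.500e-02  7.800e-02  8.000e-02  8.000e-02  8.400e-02
   1.000e-03]
 [ 8.200e-02  8.600e-02  8.500e-02  8.000e-02  8.500e-02  8.400e-02
  -2.000e-03]
 [ 8.000e-02  8.300e-02  8.200e-02  8.000e-02  8.300e-02  7.700e-02
   4.000e-03]]
house [372.14775161 181.86545325] [ 347  147   52   79 2802] [ 0.43300777 -0.14923885  0.06007917] [0.69338227 0.02207024 0.14192279]
paddle [369.95419847 213.70737913] [357 200  25  26 393] [ 0.4704449  -0.04895358  0.084     ] [ 0.47015641 -0.0492237   0.08288102]
((368.524169921875, 212.7103729248047), (25.079736709594727, 23.584918975830078), 4.763641834259033)
grays cover row [134 135 135 134 135 137 133 135 136 132 131 134 138 138 137 137  87  50
  38  43  43  43  44  46  48  42  60 124 136 138 134 134 132 123 130 134
 133 137 135 133 136 135 134 136]
paddle col [164 160 148 143 142 162 172 163 120 108 107 106  99  79 106 106 109 109
 108 108 107 103  86  77  73  79  80  99  89 105 109 133 134 132 132 135
 133]
tin [0.37383458 0.08661133 0.0138234 ]
vial [ 0.42330546 -0.23208153  0.07229175]
beak [0.55340579 0.47246523 0.0012456 ]
knob scene [277.45360825 206.03092784] [273 201  10  11  97] [0.43484449 0.23479095 0.03      ]
```

View pics/crop.png

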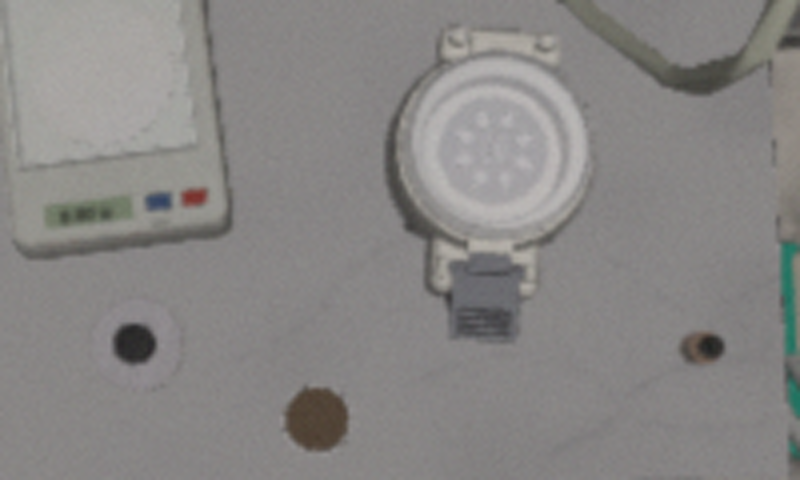

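The crop shows the pad ribs at about pixel (371,220.5), the rotor centre at about (373.7,177.5), and the knob at (283.3,225.3).

```bash
python3 - <<'E'
from h import *
d=np.load('top.npz');P=cloud(d,d['D'])
print('pad',ray(d,371.2,220.5,.084)); print('rotor',ray(d,373.7,177.5,.08))
# housing circle: rim points fit
m=(np.abs(P[...,2]-.09)<.006); m[:140]=0;m[235:]=0;m[:,:340]=0;m[:,405:]=0
m&=P[...,0]>.53
q=P[m][:,:2]; (x,y),r=cv2.minEnclosingCircle(q.astype(np.float32)); print('rim',x,y,r,len(q))
c=get_calibration('wrist'); R=np.array(c['R']);print('cam pos',-R.T@c['t'],'axis',R[2],get_obs()['tool_pos'],c['K'])
gray=cv2.cvtColor(d['im'],cv2.COLOR_RGB2GRAY)
cir=cv2.HoughCircles(cv2.resize(gray[140:215,335:415],None,fx=8,fy=8,interpolation=cv2.INTER_CUBIC),cv2.HOUGH_GRADIENT,1.5,40,param1=80,param2=40,minRadius=80,maxRadius=260)
if cir is not None:
  for a in cir[0][:6]: print(a[:2]/8+[335,140],a[2]/8)
E
```

```text
pad [ 0.44818674 -0.05226699  0.084     ]
rotor [ 0.59006109 -0.06573229  0.08      ]
rim 0.6079460382461548 -0.06198914349079132 0.09438208490610123 115
cam pos [0.13847014 0.58822971 0.37333712] axis [ 0.27843063 -0.10759729 -0.9544104 ] [0.21102105 0.56113371 0.23034248] [[343.31350255   0.         315.37260587]
 [  0.         343.31350255 197.36096255]
 [  0.           0.           1.        ]]
```

Request:
{"op": "step_arm", "data": {"plan": [[[1,1,-2.6,0,0,0,-1.4],[1,2,-5.2,0,0,0,-2.8],[1,3,-7.8,0,0,0,-4.2],[1,4,-10.4,0,0,0,-5.6],[1,5,-13,0,0,0,-7],[1,5.5,-14.3,0,0,0,-8],[1,6,-15.6,0,0,0,-9],[1,6.5,-16.9,0,0,0,-10],[1,7,-18.2,0,0,0,-11],[1,7,-18.2,0,0,0,-11]]]}}

```text
t: 0.93
tool_pos: [0.3607, 0.1708, 0.2311]
ee_rot: [180.0, 0.0, 104.1]
ft_force: [0.9, 1.0, 0.6]
gripper_width: 0.0002
grip_force: 0.0
```

Request:
{"op": "step_arm", "data": {"plan": [[[1,0.8,-1.6,0,0,0,-1.4],[1,1.5,-3.2,-0.5,0,0,-2.8],[1,2.1,-4.8,-1,0,0,-2.8],[1,2.8,-6.4,-1.5,0,0,-2.8],[1,3.5,-8,-2,0,0,-2.8],[1,3.5,-8.9,-2,0,0,-2.8],[1,3.5,-8.9,-2,0,0,-2.8],[1,3.5,-8.9,-2,0,0,-2.8]]]}}

```text
t: 1.6
tool_pos: [0.4477, -0.0516, 0.1803]
ee_rot: [-179.9, -0.0, 90.1]
ft_force: [-0.3, 0.4, 0.4]
gripper_width: 0.0002
grip_force: 0.0
```

```bash
python3 - <<'E'
from h import *
c=get_calibration('wrist');o=get_obs();im,D=capture('wrist');save('w1',im);np.savez('w1',im=im,D=D,**c)
print(o['tool_pos'],o['ee_rot'],o['ft_force'])
K,R,t=c['K'],c['R'],c['t']
for X in([.448,-.052,.084],[.59,-.066,.076]): p=K@(R@np.array(X)+t);print(p[:2]/p[2])
E
```

```text
[ 0.44770455 -0.05158919  0.18030093] [-1.79876843e+02 -2.98112778e-02  9.01335757e+01] [-0.34650557  0.4179994   0.39732202]
[317.91818576 199.50015021]
[503.19396513 214.21179107]
```

View pics/w1.png

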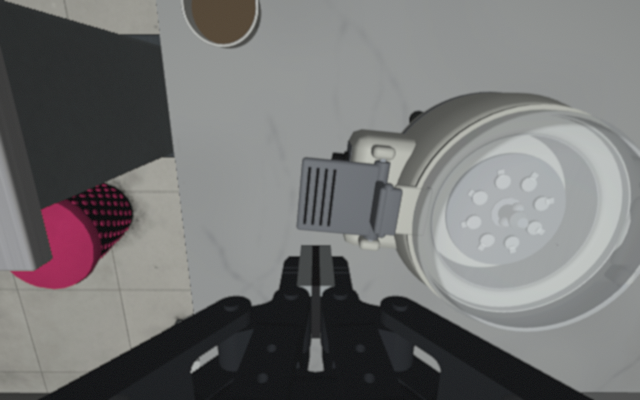

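The pad ribs are centred at about (320,194), close to the predicted (318,199.5). The rotor's stud is near (508,212), matching its prediction. Descending onto the pad.

Request:
{"op": "step_arm", "data": {"plan": [[[1,0,-0.1,-1,0,0,0],[1,0,-0.1,-2,0,0,0],[1,0,-0.1,-3,0,0,0],[1,0,-0.1,-3.6,0,0,0],[1,0,-0.1,-3.9,0,0,0],[1,0,-0.1,-4.1,0,0,0],[1,0,-0.1,-4.25,0,0,0],[1,0,-0.1,-4.35,0,0,0],[1,0,-0.1,-4.4,0,0,0],[1,0,-0.1,-4.4,0,0,0]]]}}

```text
t: 2.48
tool_pos: [0.4487, -0.0515, 0.0723]
ee_rot: [180.0, -0.0, 90.4]
ft_force: [-5.1, 4.7, 5.7]
gripper_width: -0.0003
grip_force: 3.4
```

Request:
{"op": "step_arm", "data": {"plan": [[[1,0,0,-0.1,0,0,0],[1,0,0,-0.2,0,0,0],[1,0,0,-0.3,0,0,0],[1,0,0,-0.35,0,0,0],[1,0,0,-0.35,0,0,0]]]}}

```text
t: 2.9
tool_pos: [0.4499, -0.052, 0.0677]
ee_rot: [179.9, 0.0, 90.4]
ft_force: [-25.0, 6.4, 43.0]
gripper_width: -0.0003
grip_force: 24.0
```

The stop was reached, with a force spike. Lifting off now.

Request:
{"op": "step_arm", "data": {"plan": [[[1,0,0,0.4,0,0,0],[1,0,0,1.5,0,0,0],[1,-0.3,1,2.8,0,0,0],[1,-0.3,2.5,4,0,0,0],[1,-0.3,4,4.5,0,0,0],[0.2,-0.3,5.5,4.5,0,0,0],[-0.5,-0.3,7,4.5,0,0,0],[-0.5,-0.3,8.5,4.5,0,0,0],[-0.5,-0.3,8.6,4.5,0,0,0],[-0.5,-0.3,8.6,4.5,0,0,0]]]}}

```text
t: 3.73
tool_pos: [0.4412, 0.1652, 0.1764]
ee_rot: [179.9, -0.0, 90.6]
ft_force: [-0.2, -0.3, 0.1]
gripper_width: 0.0603
grip_force: 0.0
```

```bash
python3 - <<'E'
from h import *
c=get_calibration('wrist');o=get_obs();im,D=capture('wrist');save('w2',im);np.savez('w2',im=im,D=D,**c)
ct=get_calibration('top');it,Dt=capture('top');np.savez('top2',im=it,D=Dt,**ct)
a=im[::2,::2]; b=cv2.resize(it[130:265,260:440],None,fx=2.4,fy=2.4)
H=max(len(a),len(b)); f=lambda x:np.pad(x,((0,H-len(x)),(0,0),(0,0)))
save('both',np.hstack([f(a),f(b)]))
print(o['t'],o['tool_pos'],o['ee_rot'],o['gripper_width'],o['ft_force'])
g=im.max(2); m=(g<75).astype(np.uint8)
K,R,t=c['K'],c['R'],c['t'];p=K@(R@np.array([.44,.239,.039])+t);p=p[:2]/p[2];print('pred',p)
n,l,st,ce=cv2.connectedComponentsWithStats(m)
for i in range(1,n):
  if st[i,4]>300: print(st[i],ce[i],ray(c,*ce[i],.039))
E
```

```text
3.7333 [0.44124153 0.16517203 0.17637922] [ 1.79850697e+02 -4.58713001e-02  9.06404409e+01] 0.06031032659733351 [-0.20503554 -0.31908369  0.14100228]
pred [316.04398861  93.06446903]
[ 295   68   42   44 1417] [315.36979534  89.50458716] [0.43944363 0.24164849 0.039     ]
[    0   110   616   290 65641] [225.05077619 298.35317865] [0.35650355 0.05314518 0.039     ]
```

View pics/both.png

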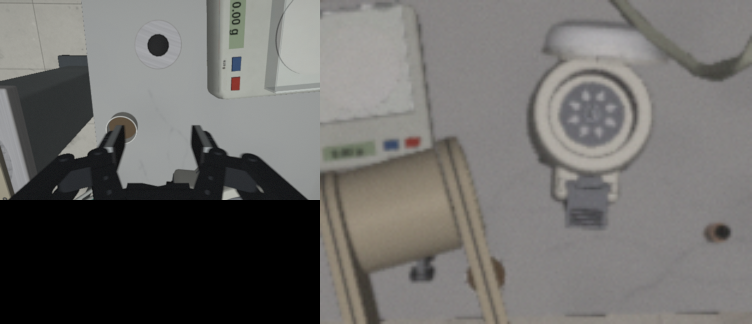

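The lid is open, leaning back behind the bowl. The wrist view puts the knob at pixel (315,90), about (0.440, 0.241). Going down to grasp it.

Request:
{"op": "step_arm", "data": {"plan": [[[-0.5,0,1.5,0,0,0,0],[-0.5,0,3,-0.5,0,0,0],[-0.5,0,3,-2,0,0,0],[-0.5,0,3,-3.5,0,0,0],[-0.5,0,3,-5,0,0,0],[-0.5,0,3,-5.8,0,0,0],[-0.5,0,3,-6.3,0,0,0],[-0.5,0,3,-6.45,0,0,0],[-0.5,0,3,-6.45,0,0,0]]]}}

```text
t: 4.58
tool_pos: [0.4405, 0.2362, 0.0129]
ee_rot: [-179.9, 0.1, 90.3]
ft_force: [0.0, -0.1, 0.6]
gripper_width: 0.0638
grip_force: 0.0
```

Request:
{"op": "step_arm", "data": {"plan": [[[1,0,0,0,0,0,0],[1,0,0,0,0,0,0],[1,0,0,0,0,0,0],[1,0,0,0,0,0,0],[1,0,0,0,0,0,0],[1,0,0,0,0,0,0],[1,0,0,0,0,0,0]]], "grip_force": 60}}

```text
t: 5.17
tool_pos: [0.4428, 0.2381, 0.0157]
ee_rot: [179.8, -0.1, 90.4]
ft_force: [1.2, -3.5, 6.8]
gripper_width: 0.0328
grip_force: 59.4
```

Request:
{"op": "step_arm", "data": {"plan": [[[1,0,0,0.6,0,0,0],[1,0,0,1.8,0,0,0],[1,0,0,3.2,0,0,0],[1,0,0,4.6,0,0,0],[1,0,0,5.6,0,0,0],[1,0,0,6,0,0,0],[1,0,0,6,0,0,0],[1,0,0,6,0,0,0]]]}}

```text
t: 5.83
tool_pos: [0.4407, 0.2377, 0.1632]
ee_rot: [180.0, -0.0, 90.4]
ft_force: [-0.3, 0.1, -1.2]
gripper_width: 0.0321
grip_force: 59.9
```

```bash
python3 - <<'E'
from h import *
c=get_calibration('wrist');o=get_obs();im,D=capture('wrist');save('w3',im);np.savez('w3',im=im,D=D,**c)
ct=get_calibration('top');it,Dt=capture('top');np.savez('top3',im=it,D=Dt,**ct)
print(o['tool_pos'],o['ee_rot'],o['gripper_width'],o['ft_force'])
for n,X in dict(pad=[.448,-.052,.084],rot=[.59,-.066,.076],stud=[.59,-.066,.0985]).items(): p=ct['K']@(ct['R']@np.array(X)+ct['t']);print(n,p[:2]/p[2])
save('top3c',cv2.resize(it[140:235,330:430],None,fx=6,fy=6,interpolation=cv2.INTER_CUBIC))
save('m3',np.hstack([im[:, :],np.pad(cv2.resize(it[150:215,345:400],None,fx=2.9,fy=2.9),((0,400-188),(0,0),(0,0)))]))
P=cloud(c,D)
t=o['tool_pos']
m=(np.linalg.norm(P[...,:2]-t[:2],axis=2)<.06)&(np.abs(P[...,2]-t[2])<.03)
print(m.sum()); z=P[m][:,2]-t[2]; print(np.histogram(z,12))
E
```

```text
[0.44066112 0.23770312 0.16324094] [ 1.79993334e+02 -3.78342793e-03  9.03918027e+01] 0.03211407110921153 [-0.28162585  0.12480348 -1.20196781]
pad [371.11989054 220.559133  ]
rot [373.63505679 177.70216374]
stud [374.47282417 176.64169359]
19996
(array([  130,   873, 10573,   187,   209,   263,   439,   520,   627,
        2347,  3367,   461]), array([-1.50737947e-02, -1.13177281e-02, -7.56166160e-03, -3.80559507e-03,
       -4.95285470e-05,  3.70653798e-03,  7.46260451e-03,  1.12186710e-02,
        1.49747376e-02,  1.87308041e-02,  2.24868706e-02,  2.62429371e-02,
        2.99990037e-02]))
```

View pics/m3.png

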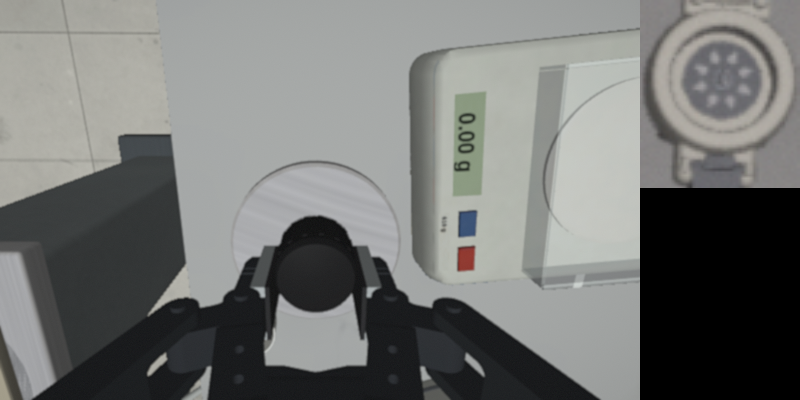

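The cover is held level between the fingers, with its disc in view at (316,240). The top inset shows the rotor and stud uncovered. Measuring the cover relative to the TCP, and the rotor centre.

```bash
python3 - <<'E'
from h import *
d=np.load('w3.npz');P=cloud(d,d['D']);t=np.array([.44066,.2377,.16324])
m=(np.linalg.norm(P[...,:2]-t[:2],axis=2)<.06)&(np.abs(P[...,2]-t[2]+.0057)<.004)
q=P[m];A=np.c_[q[:,:2]-t[:2],np.ones(len(q))];s=np.linalg.lstsq(A,q[:,2]-t[2],rcond=None)[0];print('plane',s)
# far half edge of disc: contour of mask, fit circle on pts with y> t
cs,_=cv2.findContours(m.astype(np.uint8),cv2.RETR_EXTERNAL,cv2.CHAIN_APPROX_NONE)
k=max(cs,key=len)[:,0]
E=np.array([ray(d,u,v,t[2]-.0057) for u,v in k])[:,:2]-t[:2]
r=np.linalg.norm(E,axis=1);E=E[(r>.035)&(r<.047)]
for _ in range(5):
    B=np.c_[2*E,np.ones(len(E))];x=np.linalg.lstsq(B,(E**2).sum(1),rcond=None)[0];R=np.sqrt(x[2]+x[:2]@x[:2]);e=abs(np.linalg.norm(E-x[:2],axis=1)-R);E=E[e<max(.0015,e.std()*2)]
print('disc centre rel TCP',x[:2],'R',R,len(E))
d=np.load('top3.npz');g=cv2.cvtColor(d['im'],cv2.COLOR_RGB2GRAY)
s=cv2.resize(g[155:205,350:400],None,fx=8,fy=8,interpolation=cv2.INTER_CUBIC)
s=cv2.GaussianBlur(s,(9,9),0)
for th in(95,105,115,125):
    n,l,st,ce=cv2.connectedComponentsWithStats((s<th).astype(np.uint8))
    i=l[180,140] or 1
    for i in np.argsort(-st[1:,4])[:3]+1:
        u=ce[i]/8+[350-.44,155-.44];print(th,st[i]/8,u,ray(d,*u,.076))
print(g[177,345:402]);print(g[150:206,373])
E
```

```text
plane [-0.00078609 -0.00417993 -0.00629971]
disc centre rel TCP [-0.00143274  0.00555707] R 0.040020454345216616 307
95 [ 15.125   4.25   26.875  25.125 502.75 ] [383.27018772 166.63769766] [ 0.62627365 -0.09916183  0.076     ]
95 [  0.     30.5    10.875  19.5   489.75 ] [353.64607708 194.76641909] [0.53475668 0.00177773 0.076     ]
95 [17.75  46.625  7.     2.375 81.375] [370.72666667 202.48953149] [ 0.50784166 -0.0536321   0.076     ]
105 [  0.    30.    27.25  20.   851.75] [358.75892868 197.2036381 ] [ 0.52627016 -0.01482469  0.076     ]
105 [ 14.125   4.     28.125  27.75  676.5  ] [382.67292036 166.92171933] [ 0.62536967 -0.09715092  0.076     ]
105 [ 15.625  10.5    11.625   9.5   249.25 ] [371.23878636 168.0484654 ] [ 0.62253542 -0.05916953  0.076     ]
115 [  10.125    9.875   26.25    25.625 2779.375] [372.71712278 177.06068023] [ 0.59221908 -0.06304021  0.076     ]
115 [   0.      29.625   45.875   20.375 1319.375] [365.33096163 197.53053529] [ 0.52467302 -0.03642739  0.076     ]
115 [ 10.125   3.875  32.25   29.25  860.375] [381.89533706 167.25117754] [ 0.62432819 -0.09453802  0.076     ]
125 [   9.75     9.5     26.875   26.375 3544.   ] [372.7849709  177.18722647] [ 0.59179047 -0.06325003  0.076     ]
125 [   0.      18.      50.      32.    1793.875] [369.69631454 196.06183785] [ 0.52919958 -0.05095373  0.076     ]
125 [   9.625    3.625   33.      30.25  1045.75 ] [381.45358714 167.52448422] [ 0.62344741 -0.09304333  0.076     ]
[128  91  75  78 124 157 170 173 169 158 148 163 170 169 136 107 105 105
 104 104 112 115 108 107 107 114 111 100 117 123 116 117 109 107 106 108
 106 105 105 106 105 121 157 169 164 105  79 120 162 170 172 170 161 125
 129 134 136]
[135 135 148 155 169 171 170 164 141  84  86 133 165 163 123 105  99 103
 103 104 107 104 103 103 101 108 115 117 115 110 123 104 106 110 109 108
 105 108 105 104 117 143 171 171 164 149 165 171 171 171 154 123  94  85
 104 108]
```

Request:
{"op": "step_arm", "data": {"plan": [[[1,0.2,-0.7,0.4,0,0,0],[1,0.7,-1.9,1,0,0,0],[1,1.2,-3.2,1,0,0,0],[1,1.7,-4.5,1,0,0,0],[1,2.2,-5.8,1,0,0,0],[1,2.7,-7.1,1,0,0,0],[1,3.2,-8.4,1,0,0,0],[1,3.7,-9.7,1,0,0,0],[1,4.1,-10.7,1,0,0,0],[1,4.4,-11.5,1,0,0,0]]]}}

```text
t: 6.77
tool_pos: [0.55, -0.052, 0.1859]
ee_rot: [-179.8, -0.0, 90.3]
ft_force: [-0.1, 0.3, -0.1]
gripper_width: 0.0324
grip_force: 59.9
```

Request:
{"op": "step_arm", "data": {"plan": [[[1,0.4,-1,0,0,0,0],[1,0.8,-2,0,0,0,0],[1,1.2,-3,0,0,0,0],[1,1.5,-3.8,0,0,0,0],[1,1.6,-4.2,0,0,0,0],[1,1.6,-4.2,0,0,0,0],[1,1.6,-4.2,0,0,0,0],[1,1.6,-4.2,0,0,0,0]]]}}

```text
t: 7.43
tool_pos: [0.5901, -0.1535, 0.1877]
ee_rot: [-179.9, -0.1, 90.4]
ft_force: [-0.4, 0.4, -0.5]
gripper_width: 0.0327
grip_force: 59.9
```

```bash
python3 - <<'E'
from h import *
c=get_calibration('wrist');o=get_obs();im,D=capture('wrist');save('w4',im);np.savez('w4',im=im,D=D,tp=o['tool_pos'],**c)
print(o['tool_pos'],o['ee_rot'],o['gripper_width'],o['ft_force'])
for X in([.591,-.065,.0985],[.591,-.065,.076],[.591,-.065,.09]): p=c['K']@(c['R']@np.array(X)+c['t']);print(p[:2]/p[2])
E
```

```text
[ 0.59010973 -0.15348362  0.18773161] [-1.79899985e+02 -6.83021219e-02  9.04166157e+01] 0.03274651712007463 [-0.41048444  0.36428127 -0.48421485]
[320.15164642  69.63111965]
[319.75741745  71.48194027]
[319.99391426  70.37163837]
```

View pics/w4.png

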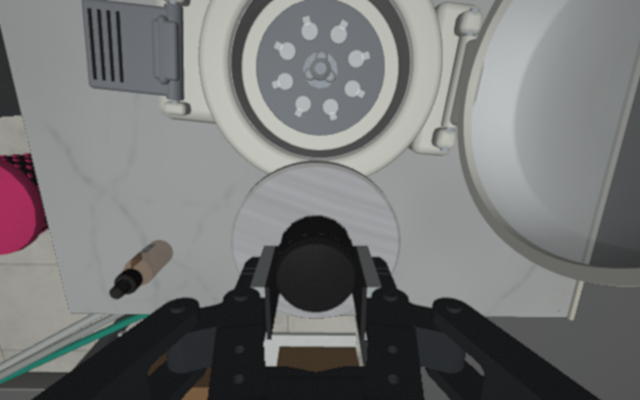

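The stud is at (320,68), within 2 px of the prediction. The knob top is at (316,276) and the cover disc is level. Now fitting both in this same view.

```bash
python3 - <<'E'
from h import *
d=np.load('w4.npz');im=d['im'];g=cv2.cvtColor(im,cv2.COLOR_RGB2GRAY);t=d['tp']
print('stud',ray(d,320,68,.0985))
# rotor disc: grey between
hs=(g>85)&(g<150); hs[150:]=0;hs[:,:245]=0;hs[:,395:]=0
n,l,st,ce=cv2.connectedComponentsWithStats(hs.astype(np.uint8)); i=l[40,300] or l[100,320]
k=max(cv2.findContours((l==i).astype(np.uint8),cv2.RETR_EXTERNAL,cv2.CHAIN_APPROX_NONE)[0],key=cv2.contourArea)
e=cv2.fitEllipse(k);print(e,ray(d,*e[0],.076))
# bright annulus inner check; disc edge: radial profile at several upward directions
def circ(c0,rr,angs,z):
    E=[]
    for a in np.deg2rad(angs):
        r=np.arange(*rr,.25);pts=np.c_[c0[0]+r*np.cos(a),c0[1]-r*np.sin(a)].astype(np.float32)
        v=cv2.remap(cv2.GaussianBlur(g,(3,3),0).astype(np.float32),pts[None,:,0],pts[None,:,1],1)[0]
        j=np.argmax(abs(np.gradient(v)));E.append(ray(d,*pts[j],z)[:2])
    E=np.array(E)
    for _ in range(6):
        B=np.c_[2*E,np.ones(len(E))];x=np.linalg.lstsq(B,(E**2).sum(1),rcond=None)[0];R=np.sqrt(x[2]+x[:2]@x[:2]);q=abs(np.linalg.norm(E-x[:2],axis=1)-R);E=E[q<max(.0007,2*q.std())]
    return x[:2],R,len(E)
for z in(-.0057,-.0157): x,R,n=circ((316,243),(70,95),list(range(-5,186,4)),t[2]+z);print('disc',z,x-t[:2],R,n)
x,R,n=circ((316,276),(30,48),list(range(200,341,4)),t[2]+.0233);print('knobtop',x-t[:2],R,n)
x,R,n=circ((320,68),(55,72),list(range(0,360,5)),.076);print('rotor',x,R,n)
E
```

```text
stud [ 0.59089281 -0.06402971  0.0985    ]
((319.9615478515625, 66.43073272705078), (128.07125854492188, 135.8574676513672), 1.249462366104126) [ 0.59110557 -0.06170007  0.076     ]
disc -0.0057 [-0.00151364  0.00836003] 0.038562631969453934 32
disc -0.0157 [-0.00149388  0.00381697] 0.04115459723563256 32
knobtop [-0.00135485  0.00553103] 0.015731377438342842 33
rotor [ 0.59111661 -0.06413746] 0.044801943857947474 69
```

Request:
{"op": "step_arm", "data": {"plan": [[[1,0,0.6,0,0,0,0],[1,0.1,1.8,0,0,0,0],[1,0.1,2.8,0,0,0,0],[1,0.1,3.3,0,0,0,0],[1,0.1,3.4,-0.6,0,0,0],[1,0.1,3.4,-1.4,0,0,0],[1,0.1,3.4,-2.2,0,0,0],[1,0.1,3.4,-2.6,0,0,0],[1,0.1,3.4,-2.6,0,0,0],[1,0.1,3.4,-2.6,0,0,0]]]}}

```text
t: 8.32
tool_pos: [0.5929, -0.0693, 0.1237]
ee_rot: [-179.9, -0.0, 90.4]
ft_force: [-0.8, -0.3, -0.5]
gripper_width: 0.0326
grip_force: 59.9
```

```bash
python3 -c "
from h import *
for i in range(1):
    o=get_obs();print(o['tool_pos'],o['ft_force'],o['torque'])"
```

```text
[ 0.59285707 -0.06928273  0.12366715] [-0.84962692 -0.31806618 -0.50868424] [-0.0376061  -0.02871872  0.01787191]
```

Now slowly down onto the balls (expected at TCP z of about 0.103).

Request:
{"op": "step_arm", "data": {"plan": [[[1,0,0,-0.1,0,0,0],[1,0,0,-0.2,0,0,0],[1,0,0,-0.3,0,0,0],[1,0,0,-0.4,0,0,0],[1,0,0,-0.5,0,0,0],[1,0,0,-0.6,0,0,0],[1,0,0,-0.7,0,0,0],[1,0,0,-0.75,0,0,0],[1,0,0,-0.75,0,0,0]]]}}

```text
t: 9.07
tool_pos: [0.593, -0.0698, 0.1044]
ee_rot: [-180.0, -0.0, 90.4]
ft_force: [-1.1, 1.1, -0.9]
gripper_width: 0.0323
grip_force: 59.9
```

Request:
{"op": "step_arm", "data": {"plan": [[[1,0,0,-0.04,0,0,0],[1,0,0,-0.08,0,0,0],[1,0,0,-0.12,0,0,0],[1,0,0,-0.16,0,0,0],[1,0,0,-0.2,0,0,0],[1,0,0,-0.2,0,0,0]]]}}

```text
t: 9.57
tool_pos: [0.5944, -0.0696, 0.1023]
ee_rot: [179.9, -0.0, 90.4]
ft_force: [-4.0, 2.7, 9.7]
gripper_width: 0.0324
grip_force: 61.0
```

Resting on the balls at 9.7 N, at the expected height. Continuing the slow press.

Request:
{"op": "step_arm", "data": {"plan": [[[1,0,0,-0.04,0,0,0],[1,0,0,-0.08,0,0,0],[1,0,0,-0.12,0,0,0],[1,0,0,-0.16,0,0,0],[1,0,0,-0.2,0,0,0],[1,0,0,-0.2,0,0,0]]]}}

```text
t: 10.07
tool_pos: [0.5924, -0.0693, 0.0936]
ee_rot: [-179.9, -0.0, 90.4]
ft_force: [-1.3, 2.1, -6.7]
gripper_width: 0.0327
grip_force: 60.0
```

It clicked: the force reversed, with the balls drawing the cover down. Following to the seat.

Request:
{"op": "step_arm", "data": {"plan": [[[1,0,0,-0.03,0,0,0],[1,0,0,-0.06,0,0,0],[1,0,0,-0.09,0,0,0],[1,0,0,-0.12,0,0,0],[1,0,0,-0.15,0,0,0],[1,0,0,-0.15,0,0,0]]]}}

```text
t: 10.57
tool_pos: [0.594, -0.0702, 0.0921]
ee_rot: [179.9, 0.0, 90.4]
ft_force: [-0.6, 0.6, 1.5]
gripper_width: 0.0323
grip_force: 60.8
```

Request:
{"op": "step_arm", "data": {"plan": [[[1,0,0,-0.02,0,0,0],[1,0,0,-0.04,0,0,0],[1,0,0,-0.06,0,0,0],[1,0,0,-0.06,0,0,0]]]}}

```text
t: 10.9
tool_pos: [0.5941, -0.0703, 0.0917]
ee_rot: [179.9, 0.0, 90.4]
ft_force: [-5.8, 0.1, 9.8]
gripper_width: 0.0325
grip_force: 61.8
```

Request:
{"op": "step_arm", "data": {"plan": [[[1,-0.01,0,-0.02,0,0,0],[1,-0.02,0,-0.04,0,0,0],[1,-0.02,0,-0.05,0,0,0],[1,-0.02,0,-0.05,0,0,0],[1,-0.02,0,-0.05,0,0,0],[1,-0.02,0,-0.05,0,0,0]]]}}

```text
t: 11.4
tool_pos: [0.5941, -0.0703, 0.0916]
ee_rot: [179.8, 0.1, 90.4]
ft_force: [-7.3, 0.8, 15.9]
gripper_width: 0.0326
grip_force: 62.4
```

```bash
python3 - <<'E'
from h import *
c=get_calibration('wrist');o=get_obs();im,D=capture('wrist');cs=get_calibration('scene');s,_=capture('scene')
print(o['t'],o['tool_pos'],o['ee_rot'],o['ft_force'],o['torque'])
o=get_obs();print(o['ft_force'])
save('w5',np.hstack([im[:,100:540],cv2.resize(s[160:290,310:427],None,fx=3.05,fy=3.05)[:396].__getitem__(slice(None)) if 0 else cv2.resize(s[160:290,310:427],(360,400))]))
np.savez('w5',im=im,D=D,tp=o['tool_pos'],**c)
P=cloud(c,D)
t=o['tool_pos'];m=(np.linalg.norm(P[...,:2]-t[:2],axis=2)<.045)&(np.abs(P[...,2]-.086)<.004)
q=P[m];A=np.c_[q[:,:2]-t[:2],np.ones(len(q))];print('disc top plane (want .086)',np.linalg.lstsq(A,q[:,2],rcond=None)[0],len(q))
E
```

```text
11.4 [ 0.59412679 -0.07030815  0.0916101 ] [1.79820822e+02 6.12471197e-02 9.03857675e+01] [-7.28658251  0.79567171 15.87989799] [0.14960307 1.23275244 0.02456525]
[-6.84697715  0.83512447 16.67742007]
disc top plane (want .086) [ 0.0001153  -0.00248213  0.085311  ] 11396
```

View pics/w5.png

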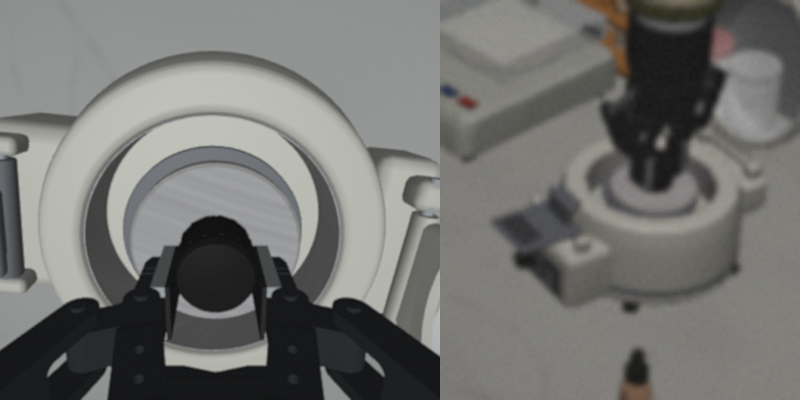

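The cover sits inside the bowl with its disc top at 0.0853 (0.086 expected), level. I'm nudging it slightly toward centre before handing in.

Request:
{"op": "step_arm", "data": {"plan": [[[1,-0.02,0.02,0,0,0,0],[1,-0.05,0.05,0,0,0,0],[1,-0.06,0.06,0,0,0,0],[1,-0.06,0.06,0,0,0,0],[1,-0.06,0.06,0,0,0,0],[1,-0.06,0.06,0,0,0,0]]]}}

```text
t: 12.0
tool_pos: [0.5939, -0.0701, 0.0917]
ee_rot: [179.7, 0.2, 90.4]
ft_force: [1.3, -4.5, 10.4]
gripper_width: 0.0327
grip_force: 61.8
```

Request:
{"op": "step_arm", "data": {"plan": [[[1,0,0,-0.02,0,0,0],[1,0,0,-0.05,0,0,0],[1,0,0,-0.05,0,0,0],[1,0,0,-0.05,0,0,0],[1,0,0,-0.05,0,0,0],[1,0,0,-0.05,0,0,0]]]}}

```text
t: 12.5
tool_pos: [0.594, -0.0701, 0.0916]
ee_rot: [179.6, 0.2, 90.4]
ft_force: [-4.5, -4.0, 18.7]
gripper_width: 0.0321
grip_force: 62.7
```

```bash
python3 - <<'E'
from h import *
c=get_calibration('wrist');im,D=capture('wrist');g=cv2.GaussianBlur(cv2.cvtColor(im,cv2.COLOR_RGB2GRAY),(3,3),0).astype(np.float32)
o=get_obs();t=o['tool_pos'];print(o['t'],t,o['ft_force'])
E=[]
for a in np.deg2rad(range(20,161,4)):
    r=np.arange(74,96,.25);p=np.c_[315+r*np.cos(a),243-r*np.sin(a)].astype(np.float32)
    v=cv2.remap(g,p[None,:,0],p[None,:,1],1)[0];j=np.argmax(abs(np.gradient(v)));E.append(ray(c,*p[j],.076)[:2])
E=np.array(E)
from scipy.optimize import least_squares
s=least_squares(lambda x:np.linalg.norm(E-x,axis=1)-.041,t[:2],loss='soft_l1',f_scale=.0005);print('cover centre',s.x,np.abs(s.fun).mean(),'rotor (.5911,-.0641)')
E
```

```text
12.55 [ 0.59397646 -0.0700998   0.09156221] [-3.82360813 -4.54260058 18.06465255]
cover centre [ 0.59585065 -0.06471696] 0.002029663729534621 rotor (.5911,-.0641)
```

```bash
python3 -c "
from station import *
print(sign_off())"
```

```text
the job is handed in; nothing more can be done
None
```

I handed the job in at about 12.5 s. The lid was last seen open at 3.7 s. The cover clicked over the stud and sits level and home by camera height (disc top 85.3 mm, 86 mm expected). The arm still presses it down with about 18 N. My last centring fit was too poor to confirm the offset; I estimate 1–3 mm, against the 4 mm limit. The one force spike was 43 N at the fingertips when the paddle reached its stop.

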